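# Refit the push-and-turn dial of a desk radio

## Robot

A 6-joint arm with a two-finger parallel gripper is mounted at the origin on the work surface. World frame = base frame: x ahead of the robot, y to its left, z up, the work surface at z = 0. Lengths are in mm, angles in rad, forces in N, time in s.
With the tool pointing down it reaches from about 375 to 975 mm from the base axis. Payload 3.8 kg.
Tool frame: the origin (TCP) lies at the very end of the fingers, on their centre line; the grasp point (between the pads) lies 19 mm behind it; z points along the fingers, y is the line along which they close (so a half turn about z gives the same grasp; the last joint's range is limited). The gripper opens to 88 mm and grips with 3 to 60 N. Pads are 18 mm wide; open, the fingers measure 123 mm over their backs; the gripper's body (75 mm by 187 mm) begins 45 mm behind the grasp point.
Start: joints at [-1.344, 0.264, 1.604, -0, 1.274, -0.037], TCP at [176.002, -651.645, 238.706] pointing down, gripper open.
Joint ranges: [-2.63, 2.63], [-0.94, 2.18], [0.31, 2.57], [-1.31, 4.45], [0, 2.66], [-2.55, 2.55]. Speed limits (rad/s): [2.57, 2.57, 3.14, 3.14, 3.14, 3.14].

## Interface

Orientations are given as a unit quaternion [w, x, y, z].
In Python, from plant import manip gives the robot as it stands.
- The arm moves only by the tool step_arm, never from a script. Its argument "steps" is a list of rows, each a list of 4 numbers: the shift along the tool's x, y, z in m, then the turn about the tool's z in degrees. A call has 1 to 20 rows; each row shifts and turns the commanded pose from where the row before left it, along the tool's axes as they then stand; what a row does not reach is not made up. A row lasts 1/10 s, in which the tool goes at most 50 mm and 8.59 degrees, less where a joint would pass 70% of its speed; a pose out of reach is approached as far as the arm can. A call is refused whole if a number of a shift passes 0.05 or a number of a turn 8.59, either way. A call with a gripper value outside its range is refused whole. "claw" is the opening in per cent of the stroke, from 0 (shut) to 100 (fully open), set as the call begins (left out, the last holds). The fingers move at their own pace and stop on an object; the grip force is fixed at half the most. Time passes only in rows, so rows that do not move let the fingers close. It gives the time, the measured TCP pose, the force, the opening and the grip force at its end, in the units of the state.
- manip.observe(): the state, without advancing time (a new reading comes with each control period).
- manip.capture(name): name is "side" or "top"; returns a dict with "pixels" (384x512x3 uint8, red, green, blue), "z_map" (384x512 float32, mm along the optical axis (not along the pixel's ray), 0 where there is no reading), "mtx" (3x3 intrinsics, pixels), "distortion" ([k1, k2, p1, p2, k3] as OpenCV has them; the pictures are not rectified), "R" (3x3) and "t" (3): a world point X has camera coordinates R X + t. Camera axes: x right, y down, z forward; pixel columns grow to the right and rows downward; lengths in mm; the calibration is good to about 2 mm. A picture is of the moment at which its call begins.
- manip.sign_off(): hands the job in; it is judged then, once.
The state is a dict: "clock": time; "qpos": joint angles; "joint_velocities": joint speeds; "effort": joint torques, N m; "ee_pos": TCP position; "eef_rot": TCP orientation; "force": force on the tool from outside, world axes, zero at the start; "wrist_torque": the same for the moment, N m; "width": opening from 0.0 (shut) to 1.0 (fully open); "finger_force": force on a finger pad.
Only numpy, scipy, OpenCV 4.12 (cv2) and the standard library are available. Lean on these libraries where they do the work, as an engineer would, in place of code of your own. Each camera call takes 0.05 s, during which the arm holds its last target. There are 200 camera calls.

## Task

Put the radio's dial back together: thread the brass ring down over the D-shaped spindle until it lies flat on the cabinet, then the blue ring flat on top of it, then turn the white knob so that its D-shaped hole matches the spindle and push it fully on. Finish while still gripping the knob and keeping it pressed down, with the spindle pushed well in against its spring (the radio's wake-up press); do not let go. Leave the bell, planter, tape dispenser and glass-ball ornament where they stand.

Things in the scene. Friction and masses are not known exactly. Their poses are not given: they have to be found in the camera images.
- radio: Walnut desk radio, fixed, 150 x 220 x 60 mm (x, y, z); origin at the centre of its underside. Its flat top carries the upright spindle, 45 mm from the radio's centre towards its own -y.
- seat (a point): Point on the radio's top surface on the spindle's axis, 60 mm above the sideboard: the underside of the brass ring comes here. Does not move.
- shaft_tip (a point): Centre of the top of the steel D-spindle, 44 mm above the radio's top when free; moves with it. Round, 18 mm diameter, with a full-length flat 5 mm from the axis; +x points out of the flat (red stripe; the top is red on that side of the axis), z up. Upper 2 mm chamfered. It turns against slight friction (0.04 N m) and can be pushed down.
- press (a joint): How far the spindle is pushed down: 0 (free) to 0.006 m (stop). A spring pushes it back: about 4 N at 0.003 m, 8 N at the stop.
- brass_ring: Loose brass ring, 42 mm outer and 23 mm inner diameter, 10 mm thick, about 60 g, lying flat on the sideboard; origin at the centre of its underside. Goes on first.
- blue_ring: Loose blue plastic ring, 34 mm outer and 23 mm inner diameter, 10 mm thick, 25 g, lying flat on the sideboard; origin at the centre of its underside. Goes on second; with both rings home their top is 20 mm above the radio's top.
- knob: Loose white knob, about 60 g, standing hole down; origin at the centre of its underside. Round body 44 mm diameter, 20 mm high, with an upright grip bar on it 40 mm long (along x), 12 mm thick (along y), 20 mm high: 40 mm in all. A red line at one end of the bar marks its +x side, where the flat of its D-hole is: it fits when its +x points as the spindle's does.
- knob_hole (a point): Mouth of the knob's hole, at the knob's origin and with its axes. Hole 20.4 mm diameter with a flat 6.2 mm from the axis on +x, 16 mm deep, closed at its top; passes over the spindle if turned within about 8 degrees. Fully on, this point is 16 mm below the spindle's tip, 8 mm above the rings until pressed.
- bell: Bystander: chrome desk bell, 84 mm diameter, 53 mm high; origin at the centre of its underside.
- planter: Bystander: terracotta planter, 100 mm diameter, 90 mm high, leaves to 130 mm; origin at the centre of its underside.
- dispenser: Bystander: orange tape dispenser, 130 x 50 x 78 mm; origin at the centre of its underside, long along its x.
- ornament: Bystander: glass ball of 56 mm diameter fixed on a steel stand of 60 mm diameter, 96 mm high in all; origin at the centre of its underside.
There are look-alikes about, which are no part of the job. Several things have the shape of the blue_ring; the one meant has the colours described above.

How it is judged:
By the outcome, as a careful person would: the job done as asked, in the order asked, and still so for the second after the job is handed in, while the arm keeps its last pose, push and grip.
It also fails if it takes over 70 s, if anything falls off the work surface, if the arm or the gripper's body presses on something with over 40 N, if the wrist force passes 120 N, or if a joint passes its speed limit or range.

## Working session

There is one attempt and no reset: what is moved stays moved. The work goes in short steps, Python scripts to look and compute and a tool call to move; the robot and the scene stay as the last step left them, time stands still between calls to the robot, and variables do not carry over. Pictures are saved under pics/ and viewed, at most 10 in all, crops included, and the job is handed in when it is done.

Besides the shell and the picture viewer there is one more tool, called as name(argument=value, ...) on one line, values as JSON. step_arm: Moves the arm, as the interface text tells. Its arguments: {"type":"object","properties":{"steps":{"type":"array","items":{"type":"array","items":{"type":"number"}}},"claw":{"type":"number"}},"required":["steps"]}

```bash
mkdir -p pics; cat > h.py <<'E'
import numpy as np, cv2
from plant import manip
def cap(n):
    c=manip.capture(n); c={k:np.asarray(v) for k,v in c.items()}; return c
def save(c,name,crop=None,s=1):
    im=c['pixels'][...,::-1]
    if crop: r0,r1,c0,c1=crop; im=im[r0:r1,c0:c1]
    cv2.imwrite('pics/'+name,cv2.resize(im,None,fx=s,fy=s,interpolation=cv2.INTER_CUBIC))
def plane(c,uv,z):
    "pixels (n,2) -> world points on plane z"
    n=cv2.undistortPoints(np.float64(uv).reshape(-1,1,2),c['mtx'],c['distortion']).reshape(-1,2)
    d=np.c_[n,np.ones(len(n))]@c['R']; o=-c['R'].T@c['t'].ravel()
    return o+d*((z-o[2])/d[:,2])[:,None]
def cloud(c):
    h,w=c['z_map'].shape; u,v=np.meshgrid(np.arange(w),np.arange(h))
    n=cv2.undistortPoints(np.float64(np.c_[u.ravel(),v.ravel()]).reshape(-1,1,2),c['mtx'],c['distortion']).reshape(-1,2)
    p=np.c_[n,np.ones(len(n))]*c['z_map'].reshape(-1,1)
    X=(p-c['t'].ravel())@c['R']; X[c['z_map'].ravel()==0]=np.nan
    return X.reshape(h,w,3)
E
python3 - <<'E'
from h import *
a=cap('top');b=cap('side')
np.savez('a.npz',**a);np.savez('b.npz',**b)
save(a,'t1.png',None,1.5);save(b,'s1.png',None,1.5)
for c in(a,b): print(c['mtx'],c['distortion'],-c['R'].T@c['t'].ravel(),c['R'])
print(manip.observe())
E
```

```text
[[350.02466294   0.         254.65678262]
 [  0.         350.02466294 188.38619601]
 [  0.           0.           1.        ]] [-0.04244306  0.          0.          0.          0.        ] [ 379.4375971   -76.27981271 1106.36313092] [[ 0.0222786  -0.99975125  0.00104622]
 [-0.98837326 -0.02218247 -0.15042022]
 [ 0.15040601  0.0023171  -0.9886216 ]]
[[499.34960936   0.         251.76488022]
 [  0.         499.34960936 188.3625266 ]
 [  0.           0.           1.        ]] [-0.03670816  0.          0.          0.          0.        ] [ 451.70061482 1081.655862    834.69610719] [[-0.99821648 -0.05601144 -0.02065364]
 [-0.01334788  0.54661802 -0.83727569]
 [ 0.05818667 -0.83550671 -0.54639075]]
{'clock': 0.1, 'qpos': array([-1.34391889e+00,  2.64674108e-01,  1.60521357e+00,  3.73811583e-06,
        1.27368464e+00, -3.69110302e-02]), 'joint_velocities': array([-0.00094251, -0.0002171 , -0.00266698, -0.00023324, -0.00026283,
       -0.00258471]), 'effort': array([ 5.21310067e-04, -5.03620756e+01, -3.58069968e+01,  7.30037922e-02,
        2.33197678e-02, -4.91491630e-05]), 'ee_pos': array([ 175.850594  , -651.04248194,  237.52788103]), 'eef_rot': array([-9.85540487e-04,  9.91314144e-01,  1.31511551e-01, -9.20976084e-05]), 'force': array([ 0.0484079 ,  0.73438829, -0.53302967]), 'wrist_torque': array([ 0.0010965 , -0.03327907, -0.02546652]), 'finger_force': 0.0, 'width': 1.0036982681754578}
```

View pics/t1.png

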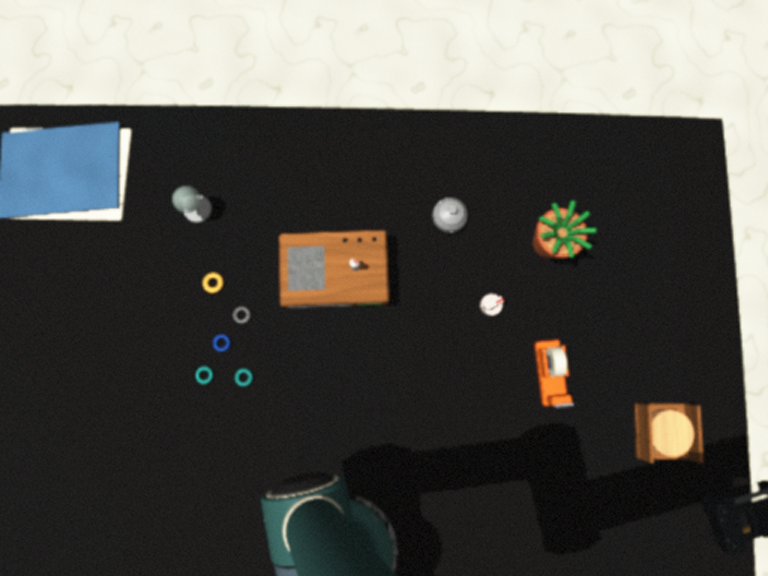

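View pics/s1.png

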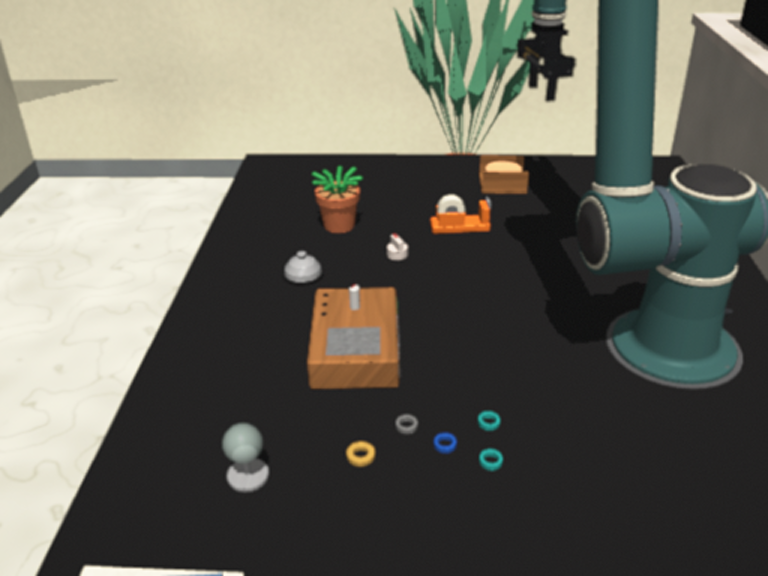

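The top picture (1.5x pixels) shows the brass ring at (212,283) and the knob at (491,304), with its red mark to the right. The radio's spindle is at (355,264). Ring candidates for "blue" are blue (221,343), grey (241,315), teal (204,375) and teal (243,377); I choose the deep blue one at (221,343). The side view agrees, with blue at (445,442), brass at (360,453), the spindle at (355,297) and the knob at (398,247).

```bash
cat > m.py <<'E'
from h import *
a=dict(np.load('a.npz'));b=dict(np.load('b.npz'))
def blob(c,lo,hi,box):
    hsv=cv2.cvtColor(c['pixels'],cv2.COLOR_RGB2HSV); m=cv2.inRange(hsv,lo,hi)
    r0,r1,c0,c1=box; k=np.zeros_like(m);k[r0:r1,c0:c1]=m[r0:r1,c0:c1]
    return k
def ctr(k):
    n,l,s,ce=cv2.connectedComponentsWithStats(k); i=1+np.argmax(s[1:,4])
    cn=max(cv2.findContours(np.uint8(l==i),cv2.RETR_EXTERNAL,cv2.CHAIN_APPROX_NONE)[0],key=len)
    return cv2.fitEllipse(cn),s[i,4]
for nm,c,box in(('top',a,None),('side',b,None)):
    tb={'top':dict(brass=(175,202,130,153),blue=(218,240,137,158)),'side':dict(brass=(288,316,226,256),blue=(282,308,284,310))}[nm]
    for k,lo,hi in(('brass',(12,80,60),(35,255,255)),('blue',(105,120,50),(130,255,255))):
        e,n=ctr(blob(c,lo,hi,tb[k])); print(nm,k,e,n,plane(c,[e[0]],8 if nm=='top' else 6))
# knob
for nm,c,box in(('top',a,(190,215,315,342)),('side',b,(152,176,252,276))):
    X=cloud(c); m=blob(c,(0,0,110),(180,90,255),box)|blob(c,(0,70,60),(12,255,255),box)|blob(c,(168,70,60),(180,255,255),box)
    P=X[m>0]; print(nm,'knob n',len(P),'z',np.nanpercentile(P[:,2],[5,50,95]),'mean',np.nanmean(P,0))
    red=blob(c,(0,90,60),(12,255,255),box)|blob(c,(168,90,60),(180,255,255),box)
    v,u=np.nonzero(red); print(' red',len(u),u.mean(),v.mean(),plane(c,[[u.mean(),v.mean()]],40))
    if nm=='top': e,_=ctr(m); print(' ell',e,plane(c,[e[0]],20))
# spindle
for nm,c,box in(('top',a,(165,190,225,250)),('side',b,(185,210,225,250))):
    X=cloud(c); r0,r1,c0,c1=box; P=X[r0:r1,c0:c1].reshape(-1,3); P=P[P[:,2]>72]; print(nm,'sp',len(P),np.mean(P,0),P[:,2].max(),np.mean(P[P[:,2]>98],0))
    m=blob(c,(0,0,150),(180,70,255),box); v,u=np.nonzero(m); print(' white',len(u),u.mean(),v.mean(),plane(c,[[u.mean(),v.mean()]],104))
# radio
X=cloud(a);Z=X[...,2];m=np.uint8((Z>50)&(Z<72))*255; k=np.zeros_like(m);k[145:210,178:265]=m[145:210,178:265]
n,l,s,ce=cv2.connectedComponentsWithStats(k); i=1+np.argmax(s[1:,4]);P=X[l==i]
r=cv2.minAreaRect(np.float32(P[:,:2]));print('radio',r,np.median(P[:,2]))
for nm,c in(('top',a),('side',b)):
    X=cloud(c); print(nm,'table z',[X[q][2].round(1) for q in((220,200),(240,300),(300,150))])
ims=[a['pixels'][162:192,222:252],a['pixels'][188:218,313:343],a['pixels'][215:245,133:163],b['pixels'][183:213,222:252],b['pixels'][150:180,250:280],b['pixels'][280:310,282:312]]
f=[cv2.resize(i[...,::-1],(256,256),interpolation=cv2.INTER_CUBIC) for i in ims]
cv2.imwrite('pics/c1.png',np.vstack([np.hstack(f[:3]),np.hstack(f[3:])]))
E
python3 m.py
```

```text
top brass ((141.2991485595703, 187.93209838867188), (14.232561111450195, 14.856440544128418), 67.16067504882812) 172 [[539.89481158 287.61272665   8.        ]]
top blue ((147.1642608642578, 228.10122680664062), (11.865212440490723, 12.347105026245117), 36.148067474365234) 114 [[413.14004308 260.21728984   8.        ]]
side brass ((240.0129852294922, 301.9582214355469), (17.70967674255371, 20.136417388916016), 81.7142333984375) 294 [[540.20330731 283.49165252   6.        ]]
side blue ((296.39166259765625, 294.7934265136719), (14.19591236114502, 15.687043190002441), 101.02671813964844) 184 [[412.88980993 256.67719035   6.        ]]
top knob n 187 z [ 0.20015457 19.93259164 41.29914622] mean [ 505.09656059 -302.15139318   22.77242157]
 red 11 333.90909090909093 199.72727272727272 [[ 511.88198086 -318.12964559   40.        ]]
 ell ((327.6025390625, 202.45558166503906), (13.853551864624023, 15.660051345825195), 69.64978790283203) [[ 505.34199792 -302.76655111   20.        ]]
side knob n 189 z [ 0.36122223 19.97027023 41.15776866] mean [ 505.83192642 -303.26157156   19.9377861 ]
 red 8 263.125 155.875 [[ 510.35643918 -326.3129429    40.        ]]
top sp 37 [568.58676997 -17.83566744  96.7782875 ] 105.67517211221616 [570.1885193  -16.93439709 102.47030365]
 white 21 235.0952380952381 175.47619047619048 [[568.69069428 -16.10695555 104.        ]]
side sp 78 [571.61385974 -15.15449458  89.98043008] 106.49025597954372 [571.7882181  -17.13809712 102.64361743]
 white 100 235.9 197.93 [[568.30314622  10.86157089 104.        ]]
radio ((567.4359741210938, 27.042648315429688), (152.027099609375, 219.94895935058594), 2.9367270469665527) 59.736863288039714
top table z [np.float64(-2.5), np.float64(1.6), np.float64(4.0)]
side table z [np.float64(2.6), np.float64(0.2), np.float64(70.9)]
```

View pics/c1.png

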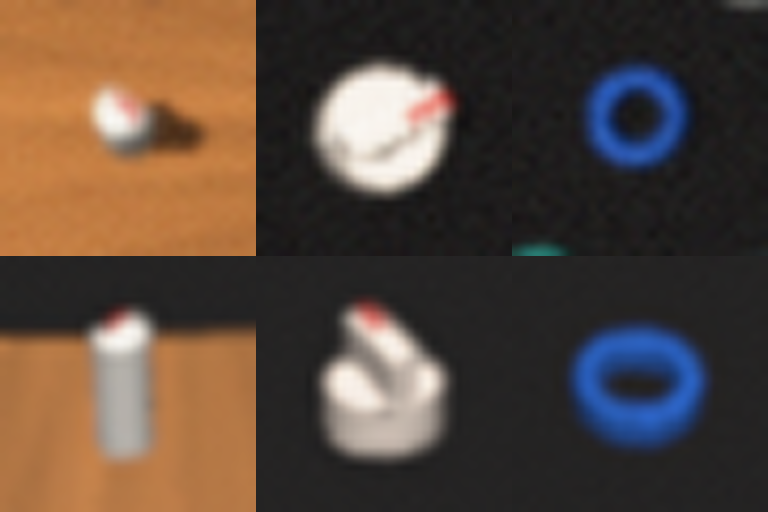

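The crop confirms the deep-blue ring (teal only at the crop's edge), the spindle with red towards +x/−y, and the knob's red line also towards −y. All sizes and heights fit the description. I'm going towards the brass ring.

step_arm(steps=[[0.0277, -0.0391, 0.004, 0], [0.0277, -0.0391, 0.004, 0], [0.0277, -0.0391, 0.004, 0], [0.0277, -0.0391, 0.004, 0], [0.0277, -0.0391, 0.004, 0], [0.0277, -0.0391, 0.004, 0], [0.0277, -0.0391, 0.004, 0], [0.0277, -0.0391, 0.004, 0], [0.0277, -0.0391, 0.004, 0], [0.0277, -0.0391, 0.004, 0], [0.0277, -0.0391, 0.004, 0], [0.0277, -0.0391, 0.004, 0], [0.0277, -0.0391, 0.004, 0], [0.0277, -0.0391, 0.004, 0], [0.0277, -0.0391, 0.004, 0], [0.0277, -0.0391, 0.004, 0], [0.0277, -0.0391, 0.004, 0], [0.0277, -0.0391, 0.004, 0], [0.0277, -0.0391, 0.004, 0], [0.0277, -0.0391, 0.004, 0]], claw=68)

```text
clock: 2.1
ee_pos: [506.9, 249.8, 158.1]
eef_rot: [0.0, 0.991, 0.132, -0.0]
force: [0.5, -0.0, 0.4]
width: 0.676
finger_force: 0.0
```

```bash
cat > go.py <<'E'
import sys
from h import *
def go(x,y,z):
    s=manip.observe(); w,a,b,c=s['eef_rot']
    from scipy.spatial.transform import Rotation as Ro
    R=Ro.from_quat([a,b,c,w]).as_matrix(); d=R.T@(np.array([x,y,z])-s['ee_pos'])
    print('t',round(s['clock'],2),'pos',s['ee_pos'].round(1),'yaw',round(np.degrees(np.arctan2(R[1,0],R[0,0])),1),'tilt',R[:2,2].round(4),'d_tool',d.round(1),'F',s['force'].round(1),'w',round(s['width']*88,1),'ff',round(float(s['finger_force']),1),'q6',s['qpos'][5].round(2))
if __name__=='__main__': go(*map(float,sys.argv[1:4]))
E
python3 go.py 540 286 60
```

```text
t 2.1 pos [506.9 249.8 158.1] yaw 15.1 tilt [-0.0005 -0.0004] d_tool [ 41.5 -26.3  98. ] F [ 0.5 -0.   0.4] w 59.5 ff 0.0 q6 1.72
```

step_arm(steps=[[0.0138, -0.0088, 0.035, 0], [0.0138, -0.0088, 0.035, 0], [0.0138, -0.0088, 0.033, 0], [0, 0, 0.03, 0], [0, 0, 0.014, 0], [0, 0, 0.007, 0], [0, 0, 0.001, 0], [0, 0, 0, 0]])

```text
clock: 2.9
ee_pos: [540.9, 284.2, 5.0]
eef_rot: [-0.0, 0.991, 0.131, 0.001]
force: [0.2, -0.7, 0.3]
width: 0.678
finger_force: 0.0
```

```bash
python3 go.py 540 286 3
```

```text
t 2.9 pos [540.9 284.2   5. ] yaw 15.1 tilt [0.0018 0.0009] d_tool [-0.4 -1.9  2. ] F [ 0.2 -0.7  0.3] w 59.7 ff 0.0 q6 1.75
```

step_arm(steps=[[0, -0.0015, 0, 0], [0, 0, 0, 0], [0, 0, 0, 0], [0, 0, 0, 0], [0, 0, 0, 0]], claw=30)

```text
clock: 3.4
ee_pos: [540.4, 285.9, 5.0]
eef_rot: [-0.0, 0.991, 0.132, 0.001]
force: [-1.3, -0.0, 6.2]
width: 0.455
finger_force: 30.0
```

```bash
python3 go.py 540 286 3
```

```text
t 3.4 pos [540.4 285.9   5. ] yaw 15.1 tilt [0.0016 0.0008] d_tool [-0.4 -0.2  2. ] F [-1.3 -0.   6.2] w 40.0 ff 30.0 q6 1.75
```

step_arm(steps=[[0, 0, -0.03, 0], [0, 0, -0.045, 0], [0, 0, -0.045, 0], [-0.0063, 0.0375, -0.002, 0], [-0.0063, 0.0375, -0.002, 0], [-0.0063, 0.0375, -0.002, 0], [-0.0063, 0.0375, -0.002, 0], [-0.0063, 0.0375, -0.002, 0], [-0.0063, 0.0375, -0.002, 0], [-0.0063, 0.0375, -0.002, 0], [-0.0063, 0.0375, -0.002, 0], [0, 0, 0, 0], [0, 0, 0, 0]])

```text
clock: 4.7
ee_pos: [568.9, -18.0, 139.5]
eef_rot: [-0.0, 0.991, 0.13, -0.0]
force: [0.4, -0.5, -0.5]
width: 0.455
finger_force: 30.0
```

```bash
python3 go.py 570 -17.3 120; python3 - <<'E'
from h import *
a=cap('top');b=cap('side');np.savez('a2.npz',**a);np.savez('b2.npz',**b)
f=[cv2.resize(i[...,::-1],(400,400),interpolation=cv2.INTER_CUBIC) for i in(a['pixels'][145:205,205:265],b['pixels'][150:210,205:265])]
cv2.imwrite('pics/c2.png',np.hstack(f))
E
```

```text
t 4.7 pos [568.9 -18.  139.5] yaw 15.0 tilt [-0.0004  0.0005] d_tool [ 1.2 -0.4 19.5] F [ 0.4 -0.5 -0.5] w 40.0 ff 30.0 q6 1.23
```

View pics/c2.png

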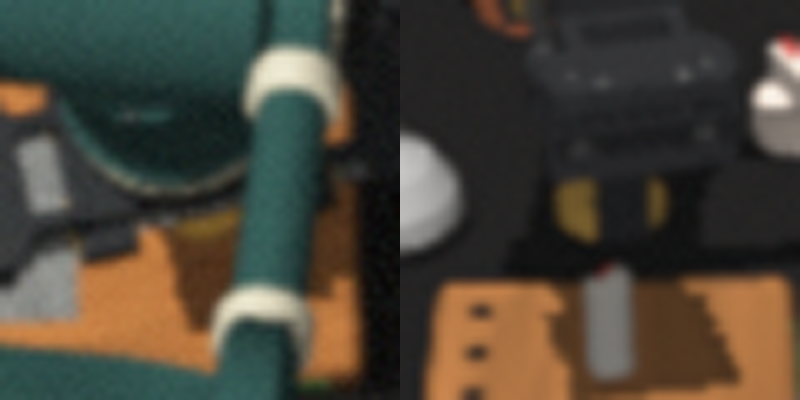

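The side view shows the brass ring held level above the spindle, its middle at col ≈236.8 with the spindle at ≈236.5. Measuring the offset by rays.

```bash
cat > off.py <<'E'
from h import *
import sys
def mask(c,lo,hi,box):
    m=cv2.inRange(cv2.cvtColor(c['pixels'],cv2.COLOR_RGB2HSV),lo,hi); r0,r1,c0,c1=box
    k=np.zeros_like(m);k[r0:r1,c0:c1]=m[r0:r1,c0:c1];return k
def ringx(c,lo,hi,box,zc,y=-17.3):
    m=mask(c,lo,hi,box); u=np.nonzero(m)[1]; v=np.nonzero(m)[0]
    xs=[]
    for e in(u.min()-.5,u.max()+.5):
        vv=v[np.abs(u-e)<2].mean(); 
        n=cv2.undistortPoints(np.float64([[[e,vv]]]),c['mtx'],c['distortion']).ravel(); d=np.r_[n,1]@c['R'];o=-c['R'].T@c['t'].ravel()
        xs.append((o+d*((y-o[1])/d[1])).round(1))   # on the plane y = ring centre
    P=cloud(c)[m>0]; print('n',len(u),'cols',u.min(),u.max(),'edges',xs,'mid x',(xs[0][0]+xs[1][0])/2,'cloud med',np.nanmedian(P,0).round(1),'range',np.nanmin(P,0).round(1),np.nanmax(P,0).round(1))
    return P
E
python3 - <<'E'
from off import *
a=dict(np.load('a2.npz'));b=dict(np.load('b2.npz'))
print('ring side');ringx(b,(15,90,35),(35,255,255),(174,190,222,250),135)
print('spindle side');ringx(b,(0,0,95),(180,60,255),(188,207,226,246),80)
print('ring top');
m=mask(a,(18,100,35),(35,255,255),(172,184,225,246));P=cloud(a)[m>0];print(len(P),np.nanmedian(P,0),P[P[:,2]>120].round(0).tolist()[:30])
# spindle tip red vs white, before move
b1=dict(np.load('b.npz'))
for nm,c,box in(('s',b1,(184,196,226,246)),('s2',b,(186,196,226,246)),('t',dict(np.load('a.npz')),(168,184,228,244))):
    m=mask(c,(0,0,0),(180,255,255),box)
    px=c['pixels'].astype(float); red=np.clip(px[...,0]-px[...,1]-(10 if nm!='t' else 15),0,None)*(px[...,2]>(90 if nm!='t' else 110))*(m>0)
    v,u=np.nonzero(red); w=red[v,u]; cu,cv_=(u*w).sum()/w.sum(),(v*w).sum()/w.sum(); print(nm,len(u),cu,cv_,plane(c,[[cu,cv_]],104))
E
```

```text
ring side
n 86 cols 228 245 edges [array([591.3, -17.3, 139.6]), array([544.1, -17.3, 141.8])] mid x 567.7 cloud med [577.4 -12.9 143.1] range [ 549.7 -261.3   -3.8] [619.4  70.6 205.2]
spindle side
n 103 cols 233 239 edges [array([580.5, -17.3,  83.6]), array([561.8, -17.3,  83.2])] mid x 571.15 cloud med [570.7 -14.1  82.5] range [563.5 -75.9  57.5] [579.9  -9.4 108.3]
ring top
27 [553.70021503 -21.35933804 144.55011946] [[547.0, -33.0, 214.0], [560.0, -32.0, 146.0], [557.0, -21.0, 143.0], [556.0, -24.0, 147.0], [556.0, -27.0, 148.0], [557.0, -30.0, 146.0], [557.0, -32.0, 145.0], [554.0, -10.0, 142.0], [554.0, -13.0, 141.0], [554.0, -16.0, 145.0], [554.0, -19.0, 145.0], [554.0, -21.0, 146.0], [554.0, -24.0, 143.0], [555.0, -27.0, 142.0], [554.0, -30.0, 145.0], [556.0, -32.0, 137.0], [551.0, -10.0, 143.0], [551.0, -13.0, 146.0], [551.0, -16.0, 146.0], [551.0, -19.0, 145.0], [551.0, -21.0, 143.0], [551.0, -24.0, 145.0], [553.0, -29.0, 137.0], [548.0, -13.0, 142.0], [549.0, -16.0, 141.0], [549.0, -19.0, 143.0], [549.0, -24.0, 140.0]]
s 18 234.9781818181818 192.61818181818182 [[572.81297204 -14.01360416 104.        ]]
s2 1 236.0 191.0 [[570.74511209 -21.83829468 104.        ]]
t 20 235.77568134171906 174.0943396226415 [[572.83131422 -17.96397639 104.        ]]
```

step_arm(steps=[[0.0022, 0, 0.01, 0], [0, 0, 0.012, 0], [0, 0, 0.004, 0], [0, 0, 0.004, 0], [0, 0, 0.004, 0], [0, 0, 0.004, 0], [0, 0, 0.004, 0], [0, 0, 0, 0]])

```text
clock: 5.6
ee_pos: [570.9, -16.7, 97.1]
eef_rot: [-0.0, 0.991, 0.131, -0.0]
force: [0.1, 0.2, -0.6]
width: 0.452
finger_force: 30.0
```

```bash
python3 go.py 571 -17.3 68
```

```text
t 5.6 pos [570.9 -16.7  97.1] yaw 15.1 tilt [-0.0009  0.0001] d_tool [-0.   0.6 29.1] F [ 0.1  0.2 -0.6] w 39.8 ff 30.0 q6 1.23
```

step_arm(steps=[[0, 0, 0.01, 0], [0, 0, 0.008, 0], [0, 0, 0.005, 0], [0, 0, 0.004, 0], [0, 0, 0.002, 0], [0, 0, 0, 0]])

```text
clock: 6.2
ee_pos: [571.1, -16.7, 68.3]
eef_rot: [-0.0, 0.991, 0.132, -0.0]
force: [0.9, -0.3, -0.4]
width: 0.458
finger_force: 30.0
```

```bash
python3 go.py 571 -17.3 68
```

```text
t 6.2 pos [571.1 -16.7  68.3] yaw 15.1 tilt [-0.0006  0.0001] d_tool [-0.3  0.6  0.3] F [ 0.9 -0.3 -0.4] w 40.3 ff 30.0 q6 1.23
```

step_arm(steps=[[0, 0, 0.002, 0], [0, 0, 0.001, 0], [0, 0, 0, 0]])

```text
clock: 6.5
ee_pos: [571.3, -16.7, 65.7]
eef_rot: [0.0, 0.991, 0.132, 0.0]
force: [-0.5, -0.5, -0.9]
width: 0.456
finger_force: 30.0
```

step_arm(steps=[[0, 0, 0, 0], [0, 0, 0, 0], [0, 0, 0, 0], [0, 0, -0.02, 0], [0, 0, -0.04, 0], [0, 0, -0.035, 0], [-0.009, -0.0341, 0, 0], [-0.009, -0.0341, 0, 0], [-0.009, -0.0341, 0, 0], [-0.009, -0.0341, 0, 0], [-0.009, -0.0341, 0, 0], [-0.009, -0.0341, 0, 0], [-0.009, -0.0341, 0, 0], [-0.009, -0.0341, 0, 0], [-0.009, -0.0341, 0, 0], [0, 0, 0, 0]], claw=60)

```text
clock: 8.1
ee_pos: [411.3, 261.2, 160.9]
eef_rot: [-0.001, 0.991, 0.134, -0.0]
force: [0.9, -0.4, 0.2]
width: 0.603
finger_force: 0.0
```

```bash
python3 go.py 413 258.5 3; python3 - <<'E'
from off import *
b=cap('side');np.savez('b3.npz',**b); a=cap('top');np.savez('a3.npz',**a)
P=ringx(b,(15,110,60),(35,255,255),(195,225,215,258),65)
f=[cv2.resize(i[...,::-1],(400,400),interpolation=cv2.INTER_CUBIC) for i in(a['pixels'][150:200,210:260],b['pixels'][180:230,212:262])]
cv2.imwrite('pics/c3.png',np.hstack(f))
E
```

```text
t 8.1 pos [411.3 261.2 160.9] yaw 15.3 tilt [-0.0003  0.0013] d_tool [  0.9   3.2 157.9] F [ 0.9 -0.4  0.2] w 53.1 ff 0.0 q6 1.82
n 123 cols 228 244 edges [array([594.7, -17.3,  68.4]), array([548.7, -17.3,  70.3])] mid x 571.7 cloud med [569.7  -9.2  68.7] range [550.7 -54.8  57.1] [596.2   6.1  74. ]
```

View pics/c3.png

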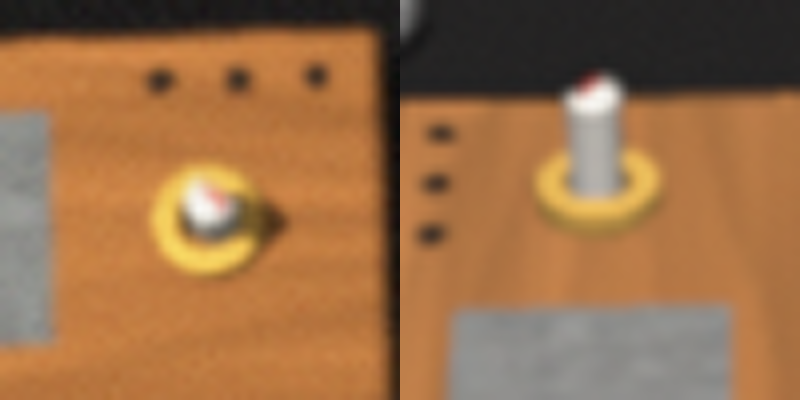

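The brass ring lies flat around the spindle (top crop (207,220), side crop (598,190)). Now down on the blue ring.

step_arm(steps=[[0.001, 0.0025, 0.045, 0], [0, 0, 0.045, 0], [0, 0, 0.035, 0], [0, 0, 0.02, 0], [0, 0, 0.01, 0], [0, 0, 0.002, 0], [0, 0, 0, 0]])

```text
clock: 8.9
ee_pos: [415.8, 256.2, 4.3]
eef_rot: [-0.0, 0.991, 0.131, 0.001]
force: [-0.2, -0.7, 1.0]
width: 0.598
finger_force: 0.0
```

step_arm(steps=[[0, 0, 0, 0], [0, 0, 0, 0], [0, 0, 0, 0], [0, 0, 0, 0], [0, 0, 0, 0]], claw=20)

```text
clock: 9.4
ee_pos: [415.8, 256.9, 4.9]
eef_rot: [-0.0, 0.991, 0.132, 0.001]
force: [0.3, -0.0, 6.9]
width: 0.363
finger_force: 30.0
```

```bash
python3 go.py 571 -17 160
```

```text
t 9.4 pos [415.8 256.9   4.9] yaw 15.1 tilt [0.0021 0.001 ] d_tool [  78.7  304.9 -155. ] F [ 0.3 -0.   6.9] w 32.0 ff 30.0 q6 1.81
```

step_arm(steps=[[0, 0, -0.03, 0], [0, 0, -0.05, 0], [0, 0, -0.05, 0], [0.009, 0.034, 0, 0], [0.009, 0.034, 0, 0], [0.009, 0.034, 0, 0], [0.009, 0.034, 0, 0], [0.009, 0.034, 0, 0], [0.009, 0.034, 0, 0], [0.009, 0.034, 0, 0], [0.009, 0.034, 0, 0], [0.009, 0.034, 0, 0], [0, 0, 0, 0], [0, 0, 0, 0]])

```text
clock: 10.8
ee_pos: [572.4, -18.3, 133.3]
eef_rot: [-0.0, 0.991, 0.131, -0.001]
force: [-0.2, 0.5, -0.4]
width: 0.365
finger_force: 30.0
```

```bash
python3 go.py 571 -17 120; python3 - <<'E'
from off import *
b=cap('side');np.savez('b4.npz',**b); a=cap('top');np.savez('a4.npz',**a)
P=ringx(b,(100,110,40),(130,255,255),(160,195,218,258),65)
print('spindle');ringx(b,(0,0,95),(180,60,255),(188,207,226,246),80)
m=mask(a,(100,110,40),(130,255,255),(165,190,215,250));P=cloud(a)[m>0];print(len(P),P.round(0).tolist()[:40])
E
```

```text
t 10.8 pos [572.4 -18.3 133.3] yaw 15.0 tilt [-0.0012  0.0005] d_tool [-1.  -1.6 13.3] F [-0.2  0.5 -0.4] w 32.1 ff 30.0 q6 1.23
n 45 cols 229 242 edges [array([588.9, -17.3, 135. ]), array([552.1, -17.3, 137.1])] mid x 570.5 cloud med [577.3 -15.4 136.8] range [ 555.8 -249.1   -4.5] [612.9  10.8 162. ]
spindle
n 87 cols 233 239 edges [array([580.5, -17.3,  85.2]), array([561.6, -17.3,  86.7])] mid x 571.05 cloud med [570.7 -14.9  87.2] range [564.2 -69.9  61.8] [579.8  -7.8 107.2]
12 [[561.0, -24.0, 137.0], [561.0, -26.0, 137.0], [557.0, -13.0, 140.0], [558.0, -15.0, 135.0], [558.0, -18.0, 139.0], [558.0, -21.0, 138.0], [558.0, -24.0, 137.0], [558.0, -27.0, 141.0], [555.0, -15.0, 139.0], [555.0, -18.0, 139.0], [555.0, -21.0, 138.0], [556.0, -24.0, 134.0]]
```

step_arm(steps=[[0.001, -0.0011, 0.01, 0], [0, 0, 0.01, 0], [0, 0, 0.004, 0], [0, 0, 0.004, 0], [0, 0, 0.004, 0], [0, 0, 0.004, 0], [0, 0, 0, 0]])

```text
clock: 11.6
ee_pos: [573.0, -16.6, 97.1]
eef_rot: [-0.0, 0.991, 0.131, -0.0]
force: [-0.1, 0.3, 0.6]
width: 0.364
finger_force: 30.0
```

```bash
python3 go.py 571 -17.3 78
```

```text
t 11.6 pos [573.  -16.6  97.1] yaw 15.1 tilt [-0.001   0.0001] d_tool [-2.1  0.1 19.1] F [-0.1  0.3  0.6] w 32.0 ff 30.0 q6 1.23
```

step_arm(steps=[[0, 0, 0.01, 0], [0, 0, 0.007, 0], [0, 0, 0.003, 0], [0, 0, 0.001, 0], [0, 0, 0, 0]])

```text
clock: 12.1
ee_pos: [573.3, -16.7, 76.4]
eef_rot: [-0.0, 0.991, 0.132, -0.0]
force: [0.1, 0.3, 0.2]
width: 0.365
finger_force: 30.0
```

step_arm(steps=[[0, 0, 0, 0], [0, 0, 0, 0], [0, 0, 0, 0], [0, 0, -0.015, 0], [0, 0, -0.03, 0], [0, 0, -0.035, 0], [-0.0175, 0.0324, 0, 0], [-0.0175, 0.0324, 0, 0], [-0.0175, 0.0324, 0, 0], [-0.0175, 0.0324, 0, 0], [-0.0175, 0.0324, 0, 0], [-0.0175, 0.0324, 0, 0], [-0.0175, 0.0324, 0, 0], [-0.0175, 0.0324, 0, 0], [0, 0, 0, 0]], claw=50)

```text
clock: 13.6
ee_pos: [505.3, -307.6, 158.4]
eef_rot: [0.001, 0.992, 0.13, 0.001]
force: [0.8, 0.2, -1.1]
width: 0.5
finger_force: 0.0
```

```bash
python3 go.py 505 -303 60; python3 - <<'E'
from off import *
b=cap('side');np.savez('b5.npz',**b); a=cap('top');np.savez('a5.npz',**a)
ringx(b,(100,110,40),(130,255,255),(180,225,218,258),65)
m=mask(a,(100,110,40),(130,255,255),(160,195,215,250));P=cloud(a)[m>0];print(len(P),np.nanmedian(P,0))
f=[cv2.resize(i[...,::-1],(400,400),interpolation=cv2.INTER_CUBIC) for i in(a['pixels'][158:193,218:253],b['pixels'][182:217,219:254])]
g=[cv2.resize(i[...,::-1],(400,200),interpolation=cv2.INTER_CUBIC) for i in(a['pixels'][180:220,300:380],b['pixels'][146:186,230:310])]
cv2.imwrite('pics/c4.png',np.vstack([np.hstack(f),np.hstack(g)]))
E
```

```text
t 13.6 pos [ 505.3 -307.6  158.4] yaw 14.9 tilt [ 0.0016 -0.0027] d_tool [ 0.8 -4.8 98.4] F [ 0.8  0.2 -1.1] w 44.0 ff 0.0 q6 0.72
n 39 cols 231 241 edges [array([586.2, -17.3,  76.9]), array([556.5, -17.3,  79.1])] mid x 571.35 cloud med [570.8  -5.   79.6] range [557.5 -27.6  73.9] [585.    0.   83.4]
24 [564.2791108  -18.8718868   79.82618407]
```

View pics/c4.png

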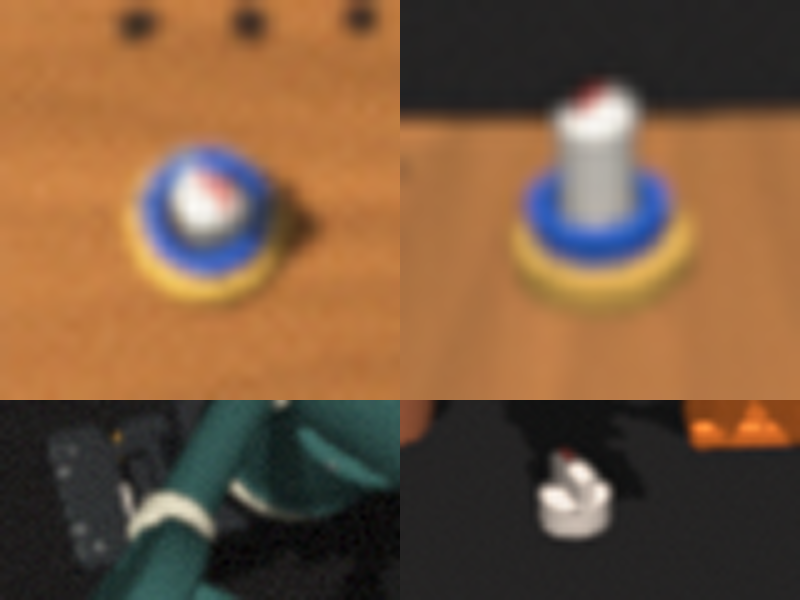

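Both rings are seated: the blue lies flat on the brass in top crop (207,210) and side crop (598,215), with its top at z≈80. The spindle's red edge faces up-right in the top crop (215,185). I'll compute its angle from the red pixels while at it.

```bash
cat > ang.py <<'E'
from off import *
def red(c,box,white):
    r0,r1,c0,c1=box; px=c['pixels'][r0:r1,c0:c1].astype(float); R,G,B=px[...,0],px[...,1],px[...,2]
    w=np.clip(R-(G+B)/2-8,0,None)*(np.abs(G-B)<40)*(R>90)
    n,l,s,ce=cv2.connectedComponentsWithStats(np.uint8(w>25)); i=1+np.argmax([w[l==k].sum() for k in range(1,n)]); w=w*(cv2.dilate(np.uint8(l==i),np.ones((3,3)))>0)
    v,u=np.nonzero(w); return np.c_[u+c0,v+r0],w[v,u]
def report(nm,c,box,z,cen):
    uv,w=red(c,box,0); P=plane(c,uv,z)[:,:2]; m=(P*w[:,None]).sum(0)/w.sum(); C=((P-m).T*w)@(P-m)/w.sum(); e,V=np.linalg.eigh(C)
    d=m-cen; print(nm,len(w),'cent',m.round(1),'dir from centre',np.degrees(np.arctan2(d[1],d[0])).round(0),'r',np.hypot(*d).round(1),'minor axis',np.degrees(np.arctan2(V[1,0],V[0,0])).round(0),'sd',np.sqrt(e).round(2))
E
python3 - <<'E'
from ang import *
L=lambda n:dict(np.load(n+'.npz'))
for n in('a3','a5'):
    c=L(n); report(n,c,(170,181,230,241),104,np.array([571,-17.3])); print(c['pixels'][171:180,231:241].tolist() if n=='a5' else '')
for n in('b','b3','b5'): report(n,L(n),(185,197,229,243),104,np.array([571,-17.3]))
print(L('b5')['pixels'][186:196,230:243].tolist())
for n,bx in(('a',(190,215,315,345)),): report('knob '+n,L(n),bx,40,np.array([505.3,-303]))
for n in('b','b5'): report('knob '+n,L(n),(148,176,252,280),40,np.array([505.3,-303]))
E
```

```text
a3 15 cent [571.8 -20.5] dir from centre -76.0 r 3.3 minor axis 149.0 sd [1.55 4.4 ]

a5 12 cent [583.4 -16. ] dir from centre 6.0 r 12.5 minor axis -176.0 sd [2.19 8.06]
[[[195, 133, 81], [176, 133, 106], [158, 139, 144], [145, 143, 164], [126, 129, 179], [106, 110, 170], [114, 114, 164], [139, 118, 139], [164, 121, 101], [177, 118, 71]], [[189, 143, 118], [150, 138, 155], [135, 146, 190], [161, 170, 202], [150, 148, 194], [116, 124, 191], [83, 107, 184], [81, 99, 171], [105, 101, 144], [142, 110, 105]], [[155, 140, 163], [111, 126, 183], [151, 166, 200], [218, 212, 219], [222, 184, 188], [190, 144, 162], [141, 112, 144], [88, 88, 142], [63, 88, 157], [88, 89, 134]], [[121, 129, 178], [102, 121, 174], [189, 193, 202], [237, 232, 228], [241, 216, 208], [232, 172, 166], [207, 138, 135], [148, 119, 125], [82, 91, 135], [58, 77, 134]], [[83, 107, 176], [101, 111, 151], [201, 196, 191], [242, 239, 233], [245, 239, 233], [241, 219, 209], [228, 171, 160], [187, 153, 148], [115, 111, 122], [61, 73, 110]], [[86, 111, 180], [88, 94, 134], [172, 166, 157], [236, 233, 227], [244, 242, 237], [23
[... 2400 characters left out ...]
69], [179, 120, 72], [165, 126, 97], [167, 154, 143], [186, 181, 173], [199, 195, 187], [200, 195, 187], [185, 181, 174], [164, 157, 149], [161, 128, 106], [177, 121, 76], [188, 124, 71], [185, 122, 71]], [[180, 119, 67], [178, 120, 74], [161, 123, 98], [156, 144, 133], [168, 163, 156], [178, 173, 167], [179, 176, 169], [172, 169, 162], [158, 151, 143], [158, 128, 107], [175, 121, 80], [187, 123, 74], [184, 122, 71]]]
knob a 36 cent [ 510.6 -315. ] dir from centre -66.0 r 13.1 minor axis -143.0 sd [2.95 5.36]
knob b 24 cent [ 510.  -319.5] dir from centre -74.0 r 17.2 minor axis -164.0 sd [3.51 7.24]
knob b5 7 cent [ 509.5 -316.3] dir from centre -72.0 r 13.9 minor axis -143.0 sd [2.51 3.49]
```

```bash
python3 - <<'E'
from ang import *
L=lambda n:dict(np.load(n+'.npz'))
def f(n,box,th=9):
    c=L(n); r0,r1,c0,c1=box; px=c['pixels'][r0:r1,c0:c1].astype(float); w=np.clip(px[...,0]-px[...,1]-th,0,None)
    v,u=np.nonzero(w); w=w[v,u]; P=plane(c,np.c_[u+c0,v+r0],104)[:,:2]; m=(P*w[:,None]).sum(0)/w.sum(); C=((P-m).T*w)@(P-m)/w.sum()
    # remove pixel blur (about 0.6 px isotropic in the image) projected on the plane
    J=(plane(c,[[c0+1,r0],[c0,r0+1]],104)-plane(c,[[c0,r0]],104))[:,:2]
    C2=C-0.35*J.T@J; e,V=np.linalg.eigh(C2); print(n,m.round(1),'minor',np.degrees(np.arctan2(V[1,0],V[0,0])).round(0)%180-180,'eig',e.round(1))
    g=px.min(2)
f('a5',(173,178,234,239)); f('a3',(173,178,234,239))
for n in('b','b3','b4','b5'): f(n,(188,193,233,238))
E
```

```text
a5 [572.7 -20.4] minor -44.0 eig [0.2 7.7]
a3 [573.1 -21. ] minor -40.0 eig [2.4 6.8]
b [573.4 -26.6] minor -28.0 eig [0.8 8.6]
b3 [573.4 -26.5] minor -29.0 eig [0.7 8. ]
b4 [573.3 -26.3] minor -33.0 eig [-0.6  4.6]
b5 [573.4 -26.5] minor -29.0 eig [0.6 8.7]
```

step_arm(steps=[[0.001, -0.0048, 0.01, -8.59], [0, 0, 0.02, -8.59], [0, 0, 0.02, -8.59], [0, 0, 0.02, -8.59], [0, 0, 0.01, -8.59], [0, 0, 0, -8.59], [0, 0, 0, -8.59], [0, 0, 0, -8.59], [0, 0, 0, -8.59], [0, 0, 0, -8.59], [0, 0, 0, -8.59], [0, 0, 0, 0], [0, 0, 0, 0]])

```text
clock: 15.0
ee_pos: [506.0, -297.4, 77.1]
eef_rot: [0.0, 0.577, 0.817, 0.0]
force: [-0.9, -0.3, 0.4]
width: 0.497
finger_force: 0.0
```

```bash
python3 go.py 505.2 -303 22
```

```text
t 15.0 pos [ 506.  -297.4   77.1] yaw 109.5 tilt [0.0003 0.0001] d_tool [-5.  -2.6 55.1] F [-0.9 -0.3  0.4] w 43.7 ff 0.0 q6 -0.91
```

step_arm(steps=[[-0.005, -0.0026, 0, 0], [0, 0, 0.02, 0], [0, 0, 0.02, 0], [0, 0, 0.01, 0], [0, 0, 0.003, 0], [0, 0, 0, 0]])

```text
clock: 15.6
ee_pos: [504.6, -304.1, 23.5]
eef_rot: [-0.0, 0.577, 0.817, -0.0]
force: [-0.0, -0.7, 0.1]
width: 0.497
finger_force: 0.0
```

step_arm(steps=[[0, 0, 0, 0], [0, 0, 0, 0], [0, 0, 0, 0], [0, 0, 0, 0], [0, 0, 0, 0], [0, 0, 0, 0]], claw=2)

```text
clock: 16.2
ee_pos: [505.0, -304.3, 24.2]
eef_rot: [0.0, 0.576, 0.817, 0.0]
force: [0.6, 0.7, 1.1]
width: 0.136
finger_force: 30.0
```

```bash
python3 go.py 571 -17 160
```

```text
t 16.2 pos [ 505.  -304.3   24.2] yaw 109.6 tilt [ 0.0006 -0.0004] d_tool [ 248.4  158.6 -135.9] F [0.6 0.7 1.1] w 11.9 ff 30.0 q6 -0.93
```

step_arm(steps=[[0, 0, -0.035, 0], [0, 0, -0.05, 0], [0, 0, -0.05, 0], [0.0355, 0.0227, 0, 0], [0.0355, 0.0227, 0, 0], [0.0355, 0.0227, 0, 0], [0.0355, 0.0227, 0, 0], [0.0355, 0.0227, 0, 0], [0.0355, 0.0227, 0, 0], [0.0355, 0.0227, 0, 0], [0, 0, 0, -8.5], [0, 0, 0, -8.5], [0, 0, 0, -8.5], [0, 0, 0, -8.5], [0, 0, 0, 0], [0, 0, 0, 0]])

```text
clock: 17.8
ee_pos: [570.8, -16.6, 158.5]
eef_rot: [-0.0, 0.314, 0.949, -0.0]
force: [-0.5, -0.3, 0.1]
width: 0.132
finger_force: 30.0
```

```bash
python3 go.py 571 -17 135; python3 - <<'E'
from off import *
b=cap('side');np.savez('b6.npz',**b); a=cap('top');np.savez('a6.npz',**a)
print('knob');ringx(b,(0,0,100),(180,60,255),(158,186,220,255),65)
print('spindle');ringx(b,(0,0,95),(180,60,255),(194,207,226,246),80)
f=[cv2.resize(i[...,::-1],(400,400),interpolation=cv2.INTER_CUBIC) for i in(a['pixels'][150:200,210:260],b['pixels'][160:210,212:262])]
cv2.imwrite('pics/c5.png',np.hstack(f))
E
```

```text
t 17.8 pos [570.8 -16.6 158.5] yaw 143.4 tilt [-0.0004  0.0001] d_tool [-0.3 -0.2 23.5] F [-0.5 -0.3  0.1] w 11.6 ff 30.0 q6 -1.0
knob
n 189 cols 226 243 edges [array([593.2, -17.3, 207.2]), array([549.1, -17.3, 148.8])] mid x 571.1500000000001 cloud med [564.7  -3.6 153.1] range [ 550. -287.    2.] [589.2  41.1 240.6]
spindle
n 59 cols 231 242 edges [array([586.3, -17.3,  75.6]), array([553.9, -17.3,  76.8])] mid x 570.0999999999999 cloud med [570.6 -13.7  86.1] range [555.9 -70.5  59.8] [ 5.870e+02 -3.000e-01  1.018e+02]
```

View pics/c5.png

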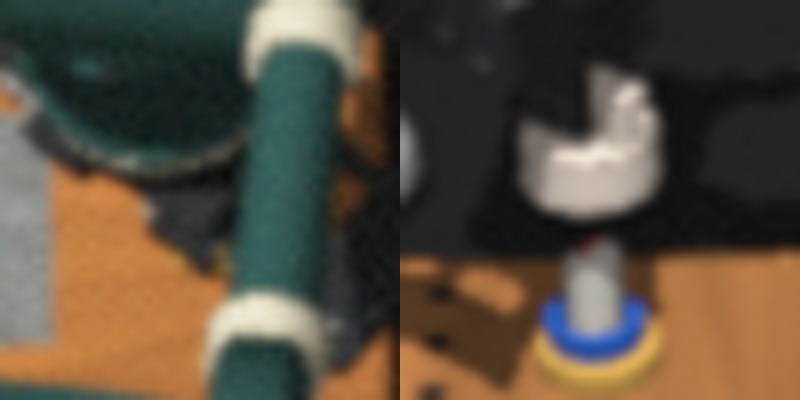

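The side crop shows the knob upright over the spindle: body middle at (591,170), spindle at (593,285) with its red top still up-left. The top view is blocked by the arm. I'll lower gently to contact.

step_arm(steps=[[-0.0009, -0.0002, 0.012, 0], [0, 0, 0.012, 0], [0, 0, 0.003, 0], [0, 0, 0.001, 0], [0, 0, 0.001, 0], [0, 0, 0.001, 0], [0, 0, 0.001, 0], [0, 0, 0.001, 0], [0, 0, 0.001, 0], [0, 0, 0, 0]])

```text
clock: 18.9
ee_pos: [571.7, -17.4, 125.7]
eef_rot: [0.0, 0.312, 0.95, -0.0]
force: [-0.7, -0.1, -0.2]
width: 0.132
finger_force: 30.0
```

```bash
python3 go.py 571 -17 128
```

```text
t 18.9 pos [571.7 -17.4 125.7] yaw 143.6 tilt [ 0.0002 -0.0001] d_tool [ 0.8 -0.1 -2.3] F [-0.7 -0.1 -0.2] w 11.6 ff 30.0 q6 -1.01
```

step_arm(steps=[[0, 0, 0.001, 0], [0, 0, 0.001, 0], [0, 0, 0.001, 0], [0, 0, 0, 0]])

```text
clock: 19.3
ee_pos: [571.8, -17.8, 122.7]
eef_rot: [0.0, 0.312, 0.95, -0.0]
force: [0.5, -2.7, -0.2]
width: 0.133
finger_force: 30.0
```

```bash
python3 go.py 571 -17 128
```

```text
t 19.3 pos [571.8 -17.8 122.7] yaw 143.6 tilt [ 0.0003 -0.0008] d_tool [ 1.1  0.2 -5.3] F [ 0.5 -2.7 -0.2] w 11.7 ff 30.0 q6 -1.01
```

step_arm(steps=[[-0.0003, -0.0004, 0.002, 0], [0, 0, 0.002, 0], [0, 0, 0.002, 0], [0, 0, 0.002, 0], [0, 0, 0.001, 0], [0, 0, 0, 0]])

```text
clock: 19.9
ee_pos: [571.7, -18.0, 113.6]
eef_rot: [0.0, 0.312, 0.95, -0.0]
force: [-0.3, -1.3, 0.6]
width: 0.133
finger_force: 30.0
```

```bash
python3 go.py 571 -17 112; python3 -c "
from h import *
print(manip.observe()['wrist_torque'])"
```

```text
t 19.9 pos [571.7 -18.  113.6] yaw 143.6 tilt [ 0.     -0.0001] d_tool [1.2 0.4 1.6] F [-0.3 -1.3  0.6] w 11.7 ff 30.0 q6 -1.01
[-0.37404744 -0.26731299  0.03326396]
```

Sliding on freely. Now pressing against the spring.

step_arm(steps=[[0, 0, 0.002, 0], [0, 0, 0.001, 0], [0, 0, 0.001, 0], [0, 0, 0.001, 0], [0, 0, 0, 0]])

```text
clock: 20.4
ee_pos: [571.8, -17.9, 108.9]
eef_rot: [0.0, 0.312, 0.95, -0.0]
force: [-1.4, -1.7, 2.8]
width: 0.133
finger_force: 30.0
```

```bash
python3 go.py 571 -17 106
```

```text
t 20.4 pos [571.8 -17.9 108.9] yaw 143.6 tilt [ 0.0003 -0.0001] d_tool [1.2 0.3 2.9] F [-1.4 -1.7  2.8] w 11.7 ff 30.0 q6 -1.01
```

step_arm(steps=[[0, 0, 0.001, 0], [0, 0, 0.001, 0], [0, 0, 0.001, 0], [0, 0, 0, 0], [0, 0, 0, 0]])

```text
clock: 20.9
ee_pos: [571.9, -17.9, 106.3]
eef_rot: [0.0, 0.312, 0.95, 0.0]
force: [-1.2, -3.7, 5.4]
width: 0.133
finger_force: 30.0
```

```bash
python3 go.py 571 -17 106; python3 - <<'E'
from off import *
b=cap('side');np.savez('b7.npz',**b)
cv2.imwrite('pics/c6.png',cv2.resize(b['pixels'][165:225,202:272,::-1],(700,600),interpolation=cv2.INTER_CUBIC))
E
```

```text
t 20.9 pos [571.9 -17.9 106.3] yaw 143.6 tilt [ 0.0005 -0.0001] d_tool [1.3 0.2 0.3] F [-1.2 -3.7  5.4] w 11.7 ff 30.0 q6 -1.01
```

View pics/c6.png

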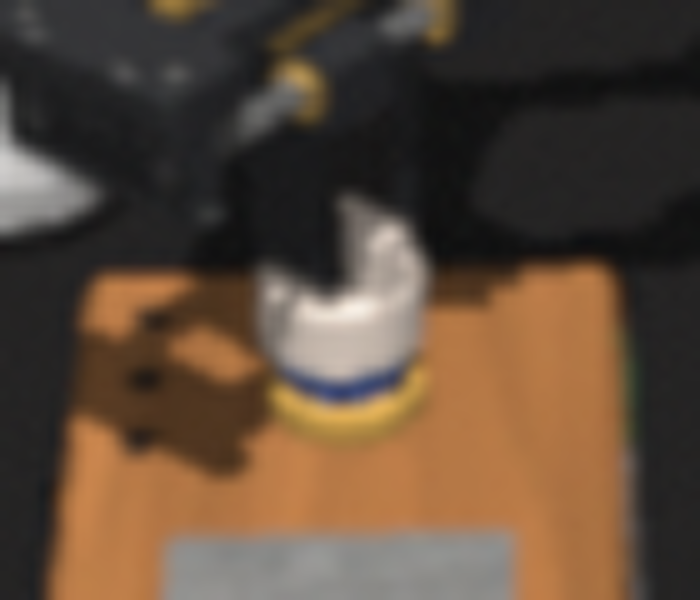

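The picture shows the knob (340,330) fully on, close above the blue and brass rings (340,385 and 345,410), and still held. I'll press slightly more and let it settle.

step_arm(steps=[[0, 0, 0.001, 0], [0, 0, 0.0006, 0], [0, 0, 0, 0], [0, 0, 0, 0], [0, 0, 0, 0]])

```text
clock: 21.45
ee_pos: [572.2, -17.9, 106.0]
eef_rot: [0.001, 0.312, 0.95, 0.0]
force: [-4.2, -1.7, 11.8]
width: 0.128
finger_force: 30.0
```

```bash
python3 go.py 571 -17 106
```

```text
t 21.45 pos [572.2 -17.9 106. ] yaw 143.6 tilt [ 0.001  -0.0002] d_tool [1.5 0.  0. ] F [-4.2 -1.7 11.8] w 11.3 ff 30.0 q6 -1.01
```

```bash
python3 -c "
from plant import manip
print(manip.sign_off())"
```

```text
the job is handed in; nothing more can be done
None
```

The job is handed in: the brass ring then the blue ring lie flat on the radio, and the knob is fully on, still gripped and pressed to the spindle's stop (11.8 N against an 8 N spring at the stop), at about 21 s of the 70 s allowed.

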